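# Bring the marked dish under the objective and switch on its lamp

### The arm

A 7-joint arm with a two-finger parallel gripper is mounted at the origin on the work surface. World frame = base frame: x ahead of the robot, y to its left, z up, the work surface at z = 0. Lengths are in mm, angles in rad, forces in N, time in s.
With the tool pointing down it reaches from about 400 to 875 mm from the base axis. Payload 4.4 kg.
Tool frame: the origin (TCP) lies on the centre line of the jaws, within the pads' length; the fingertips stand 25 mm ahead of it and the grasp point (between the pads) lies 6 mm ahead of it (ctrl.finger_overhang is the distance from the TCP to the fingertips, in mm); z points along the fingers, y is the line along which they close (so a half turn about z gives the same grasp; the last joint's range is limited). The gripper opens to 85 mm and grips with 20 to 120 N. Pads are 22 mm wide; open, the fingers measure 114 mm over their backs; the gripper's body (76 mm by 85 mm) begins 54 mm behind the grasp point. The pads swing forward as they close: fully open they stand 13 mm farther back than shut.
Start: joints at [-1.251, 0.628, 0.038, 1.517, -0.027, 0.996, -0.02], TCP at [244.573, 602.247, 230.613] pointing down, gripper open.
Joint ranges: [-3.06, 3.06], [-0.37, 2.12], [-1.25, 1.32], [0.18, 2.47], [-1.1, 4.24], [0.23, 1.98], [-2.94, 2.94]. Speed limits (rad/s): [2.57, 2.57, 3.14, 3.14, 3.14, 3.14, 3.14].

### API

Orientations are given as [roll, pitch, yaw] about the fixed x, y, z axes, in that order (R = Rz(yaw) Ry(pitch) Rx(roll)).
In Python, from cell import ctrl gives the robot as it stands. The module is installed in compiled form; this text tells all that it offers.
- The arm moves only by the tool play_rows, never from a script. Its argument "targets" is a list of rows, each a list of 5 numbers: the closure, from 0 (fully open) to 1 (shut), then the shift along the tool's x, y, z in cm, then the turn about the tool's z in degrees. In form: [[gripper, dx, dy, dz, spin], ...]. A call has 1 to 10 rows; each row is the pose to reach, as a shift and turn from the pose commanded when the call began, along the tool's axes at that moment; what a row does not reach only later rows make up. A row lasts 1/10 s, in which the tool goes at most 50 mm and 8.59 degrees, less where a joint would pass 70% of its speed; a pose out of reach is approached as far as the arm can. A call with a gripper value outside its range is refused whole. The fingers move at their own pace and stop on an object; the grip force is fixed at half the most. Time passes only in rows, so rows that repeat a pose let the fingers close. It gives the time, the measured TCP pose, the force, the opening and the grip force at its end, in the units of the state.
- ctrl.read_state(): the state, without advancing time (a new reading comes with each control period).
- ctrl.get_image(name): name is "scene" or "side" or "wrist"; returns (picture, depth): 420x560x3 uint8, red, green, blue; 420x560 float32, mm along the optical axis (not along the pixel's ray), 0 where there is no reading.
- ctrl.calibration(name): a dict with "vfov" (degrees; the focal length in pixels is half the picture's height over the tangent of half this angle, whatever the lens; pixels are square), "cx", "cy" (the principal point, pixels), "extrinsics" (4x4, takes a point from camera to world coordinates); the wrist camera has in their place "mount" (4x4, takes a point from camera to tool coordinates, whose origin is the TCP and whose axes are the flange's). Camera axes: x right, y down, z forward; pixel columns grow to the right and rows downward; lengths in mm; the calibration is good to about 2 mm. A picture is of the moment at which its call begins: read the wrist's pose just before it. calibration takes no time and is no camera call.
- ctrl.finish_job(): hands the job in; it is judged then, once.
Trained networks look in the newest picture that a camera, given by its name, has taken for a name from the list of things; names that differ only in an ending like _2 or _b are one class to them, and where a whole thing is asked for, a point or a joint stands for the part that bears it (a point fixed in the world has none). Each returns a list of dicts, best first, with "confidence" (0 to 1); they miss things now and then, are a little off and sometimes report something else, mostly with a low value. They report only what shows in the picture. A call takes as long as a camera call. They do not tell look-alikes from the thing itself.
- ctrl.search_frame(camera, name): "bbox" ([left, top, right, bottom] in pixels, round what is visible of it).
- ctrl.trace(camera, name): "pixels" (420x560 bool, what is visible of it) and "bbox" ([left, top, right, bottom] in pixels, round what is visible of it).
The state is a dict: "clock": time; "qpos": joint angles; "qd": joint speeds; "tau": joint torques, N m; "eef_pos": TCP position; "tool_rot": TCP orientation; "force": force on the tool from outside, world axes, zero at the start; "torque": the same for the moment, N m; "width": finger opening in mm; "gripper_force": force on a finger pad.
Only numpy, scipy, OpenCV 4.12 (cv2) and the standard library are available. Lean on these libraries where they do the work, as an engineer would, in place of code of your own. Each camera call takes 0.05 s, during which the arm holds its last target. There are 200 camera calls.

### The job

Slide the tray along the microscope's slide-way, without lifting it, until the red dot on the marked dish sits centred under the tip of the objective, and turn the lamp selector so that it clicks in at the green mark. Either may be done first; keep both dishes in their pockets and leave the other things on the bench where they are.

Things in the scene. Friction and masses are not known exactly. Their poses are not given: they have to be found in the camera images.
- microscope: White inspection microscope, fixed. Origin: on the bench top straight below the objective; z up; its y axis runs along the slide-way. Foot 200 x 160 mm (x, y) and column 60 x 60 mm, 0.28 m tall, centred at y = -200 mm; an arm 55 mm wide, 0.22 to 0.27 m above the bench, reaches from the column to the objective at y = 0; camera on top, up to 0.36 m.
- slideway (a point): Point on the slide-way's dark steel bed below the objective, 20 mm above the bench; axes as the microscope's. The bed is 130 mm wide and runs from y = -140 to +280 mm. Two aluminium rails, 8 mm above the bed, 64 mm apart inside (x = -32 and +32 mm), let the tray slide along y only. An end stop stands at y = -120 mm; the finished tray does not reach it.
- objective_tip (a point): Lower end of the objective, a steel barrel 30 mm in diameter tapering to a 12 mm tip, pointing down, fixed 60 mm above the bench, 23 mm above the dish lids.
- tray: Loose grey tray, 0.25 to 0.5 kg, 60 mm (x) by 200 mm (y), floor 4 mm thick, on the bed between the rails, 2 mm play each side, its axes within 0.05 rad of the microscope's. Origin: centre of its underside. Dish pockets centred at y = -72 and -26 mm, walls 8 mm above its floor; bare floor from y = 0 to 88 mm. It starts 105 to 165 mm to the objective's +y side and must go towards -y.
- tray_tab (a point): Top centre of the orange upright tab at the tray's +y end, 93 mm from its origin, 59 mm above the bench: 44 mm wide (x), 10 mm thick (y), 35 mm high. Both flat faces are free: push it towards -y from outside, pull it back from inside, or pinch it from above. Outer face 5 mm beyond this point, tray's end 2 mm further. The tray slides with 1 to 3 N and stops where left.
- red_dish: The marked dish: white, round, 35 mm in diameter, 13 mm high, 20 g, with a red dot 20 mm in diameter in the middle of its lid. It sits loose (2 mm play to each side) in one of the tray's two pockets, either one. Origin: centre of its underside, straight below the dot; 24 mm above the bench.
- blue_dish: The other dish, the same but with a blue dot, in the other pocket. Origin: centre of its underside.
- lamp_box: White lamp control box, fixed, 160 x 140 x 55 mm (x, y, z), a black selector knob in the middle of its top. Three round marks, 18 mm in diameter, lie on a circle of 46 mm radius about the knob: black (off) towards the box's +x, green and yellow 0.75 rad to either side of it; which is on which side varies. Origin: centre of its underside.
- selector (a joint): Angle of the knob (rad), 0 at the black mark, growing anticlockwise seen from above. Detents at -0.75, 0 and +0.75, each at a mark; it starts at 0. About 0.07 N m turns it out of a detent; released within some 0.25 rad of a detent it springs in by itself. Stops at -0.8 and +0.8.
- selector_grip (a point): On the knob's axis, at mid-height of its grip bar, 78 mm above the bench. The bar is 50 mm long, 14 mm thick and 26 mm high (65 to 91 mm above the bench) on a disc 54 mm in diameter. The point's x axis points along the bar to the end with the white line (the pointer), z up.
- selector_pointer (a point): Point on the circle of marks straight ahead of the knob's white pointer line, 46 mm from the axis; at a detent it lies over the centre of a mark.
- green_mark: The green round mark on the lamp box, 18 mm in diameter. Origin: its centre, on the box's top face.
- yellow_mark: The yellow round mark on the lamp box, not wanted. Origin: its centre.
- amber_bottle: Amber glass bottle, 60 mm in diameter, 130 mm tall, on the bench near the work; leave it where it is. Origin: centre of its underside.
- beaker: Glass beaker, 72 mm in diameter, 90 mm tall, on the bench near the work; leave it where it is. Origin: centre of its underside.
- slide_box: Blue box for glass slides, 90 x 170 x 35 mm, on the bench near the work; leave it where it is. Origin: centre of its underside.
- tip_box: Yellow pipette tip box, 85 x 120 x 70 mm, on the bench near the work; leave it where it is. Origin: centre of its underside.
- jar: Clear jar with a red cap, 68 mm in diameter, 80 mm tall, on the bench near the work; leave it where it is. Origin: centre of its underside.
Not all that is in view belongs to the job. There is more than one size of the tray; the job needs the larger.

How it is judged (in metres and radians):
At the end, for the whole second after the job is handed in: The centre of the red dot is within 8 mm, measured level, of the objective's axis; both dishes lie flat in their pockets and the tray flat on the bed between the rails, at rest; the selector's pointer is within 8 mm of the green mark's centre (horizontal distance between red_dish and objective_tip below 0.008 m and z of each of red_dish, blue_dish in the frame of tray below 0.008 m and angle between each of red_dish, blue_dish's own z axis and vertical below 0.1 rad and distance between blue_dish and red_dish below 0.052 m and z of tray in the frame of microscope below 0.024 m and angle between tray's own z axis and vertical below 0.05 rad and horizontal distance between selector_pointer and green_mark below 0.008 m and linear speed of each of tray, red_dish below 0.01 m/s); the robot touches nothing.
It fails at once if the tray is lifted more than 10 mm off the slide-way (z of tray in the frame of microscope above 0.03 m).
It fails at once if a bystander (bottle, beaker, slide box, tip box, jar) is moved more than 25 mm (distance of any of amber_bottle, beaker, slide_box, tip_box, jar from where it was at the start of the episode above 0.025 m).
It also fails if it takes over 45 s, if anything falls off the work surface, if the arm or the gripper's body presses on something with over 40 N, if the wrist force passes 120 N, or if a joint passes its speed limit or range.

## Working session

There is one attempt and no reset: what is moved stays moved. The work goes in short steps, Python scripts to look and compute and a tool call to move; the robot and the scene stay as the last step left them, time stands still between calls to the robot, and variables do not carry over. Pictures are saved under pics/ and viewed, at most 10 in all, crops included, and the job is handed in when it is done.

Besides the shell and the picture viewer there is one more tool, called after "Emit:" as name([rows], argument=value, ...), one row to a line, values as JSON. play_rows: Moves the arm, as the interface text tells. Its arguments: {"type":"object","properties":{"targets":{"type":"array"}},"required":["targets"]}

```bash
mkdir -p pics; cat > h.py <<'E'
import numpy as np, cv2
from scipy.spatial.transform import Rotation as R
from cell import ctrl
def T_tool(s):
    T=np.eye(4);T[:3,:3]=R.from_euler('xyz',s['tool_rot']).as_matrix();T[:3,3]=s['eef_pos'];return T
def shot(cam):
    s=ctrl.read_state();im,d=ctrl.get_image(cam);c=ctrl.calibration(cam)
    E=c['extrinsics'] if 'extrinsics' in c else T_tool(s)@np.array(c['mount'])
    f=210/np.tan(np.radians(c['vfov'])/2)
    return im,d,np.array(E),f,c['cx'],c['cy']
def cloud(d,E,f,cx,cy):
    v,u=np.mgrid[:420,:560]
    P=np.stack([(u-cx)/f*d,(v-cy)/f*d,d],-1)
    return P@E[:3,:3].T+E[:3,3]
def save(n,im): cv2.imwrite('pics/'+n,im[...,::-1])
E
python3 - <<'E'
from h import *
s=ctrl.read_state();print(s)
ims=[]
for c in('scene','side'):
    im,d,E,f,cx,cy=shot(c);P=cloud(d,E,f,cx,cy);ims.append(im);save(c+'0.png',im)
    np.savez(c+'0.npz',im=im,d=d,P=P)
    print(c,f,cx,cy,E.round(3).tolist())
    for n in('tray','tray_tab','red_dish','blue_dish','microscope','lamp_box','selector','green_mark','yellow_mark','amber_bottle','beaker','slide_box','tip_box','jar'):
        for r in ctrl.trace(c,n)[:3]:
            m=r['pixels']&(d>0); print(n,round(r['confidence'],2),np.round(r['bbox']).tolist(),np.median(P[m],0).round().tolist() if m.any() else None)
E
```

```text
{'clock': 0.0, 'qpos': array([-1.25080461,  0.62932208,  0.03844132,  1.51838967, -0.02702466,
        0.99630575, -0.01998008]), 'qd': array([-0.00054921,  0.0005463 , -0.00138871,  0.00160081,  0.00010905,
       -0.00134815,  0.00106437]), 'tau': array([-6.54337418e-04, -5.63398218e+01,  1.22545637e+00, -1.93438482e+01,
        1.08784102e-02,  1.05635799e-02,  2.00705671e-05]), 'eef_pos': array([244.31643497, 601.6470539 , 229.69773621]), 'tool_rot': array([-3.13968551e+00,  3.38576946e-06,  2.75580747e+00]), 'force': array([ 0.82495892, -0.26261337, -0.2494797 ]), 'torque': array([-0.00380143, -0.0297385 , -0.02470875]), 'gripper_force': 0.0, 'width': 84.94234024609268}
scene 410.7281555667784 276.42532030869467 207.1988925610714 [[-0.836, 0.468, -0.287, 868.858], [0.549, 0.714, -0.434, 567.25], [0.002, -0.52, -0.854, 1152.852], [0.0, 0.0, 0.0, 1.0]]
tray 0.98 [249.0, 203.0, 299.0, 250.0] [518.0, 49.0, 26.0]
tray 0.58 [309.0, 199.0, 350.0, 211.0] [336.0, 69.0, 4.0]
tray_tab 0.92 [307.0, 194.0, 352.0, 213.0] [336.0, 68.0, 4.0]
tray_tab 0.86 [250.0, 195.0, 305.0, 245.0] [515.0, 56
[... 1405 characters left out ...]
cope 0.82 [230.0, 130.0, 455.0, 354.0] [531.0, -256.0, 34.0]
lamp_box 0.88 [170.0, 142.0, 235.0, 200.0] [468.0, 307.0, 52.0]
lamp_box 0.65 [195.0, 149.0, 211.0, 166.0] [483.0, 327.0, 72.0]
selector 0.79 [194.0, 152.0, 210.0, 170.0] [482.0, 326.0, 68.0]
green_mark 0.35 [170.0, 143.0, 238.0, 199.0] [468.0, 306.0, 52.0]
amber_bottle 0.91 [314.0, 151.0, 333.0, 195.0] [703.0, 58.0, 66.0]
beaker 0.86 [282.0, 133.0, 302.0, 167.0] [727.0, 202.0, 59.0]
slide_box 0.96 [301.0, 364.0, 402.0, 420.0] [303.0, -394.0, 33.0]
slide_box 0.75 [355.0, 171.0, 388.0, 194.0] [787.0, -50.0, 68.0]
tip_box 0.71 [355.0, 169.0, 389.0, 222.0] [787.0, -50.0, 68.0]
jar 0.88 [120.0, 152.0, 153.0, 187.0] [315.0, 442.0, 52.0]
```

```bash
python3 - <<'E'
from h import *
a=np.load('scene0.npz')['im'][130:340,165:445];b=np.load('side0.npz')['im'][110:360,110:420]
save('a.png',cv2.resize(a,(800,600),interpolation=cv2.INTER_CUBIC));save('b.png',cv2.resize(b,(744,600),interpolation=cv2.INTER_CUBIC))
E
```

```text
(no output)
```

View pics/a.png

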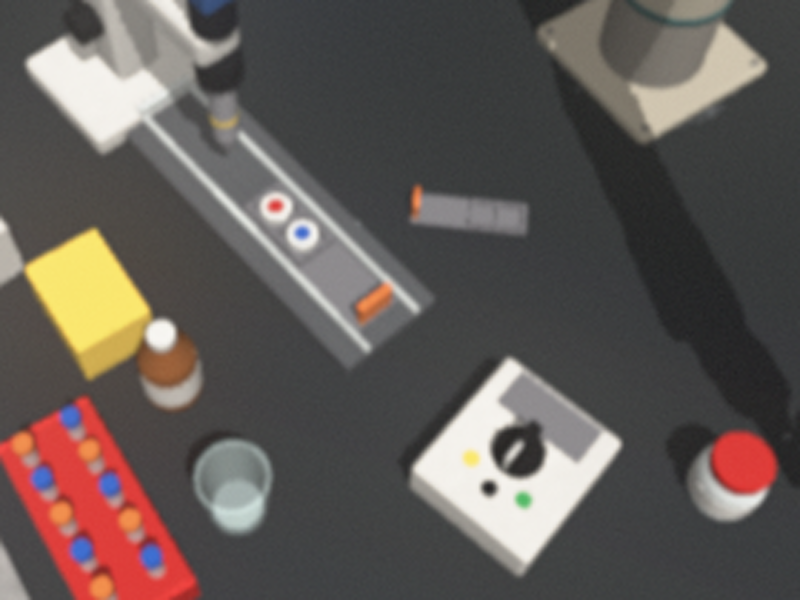

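View pics/b.png

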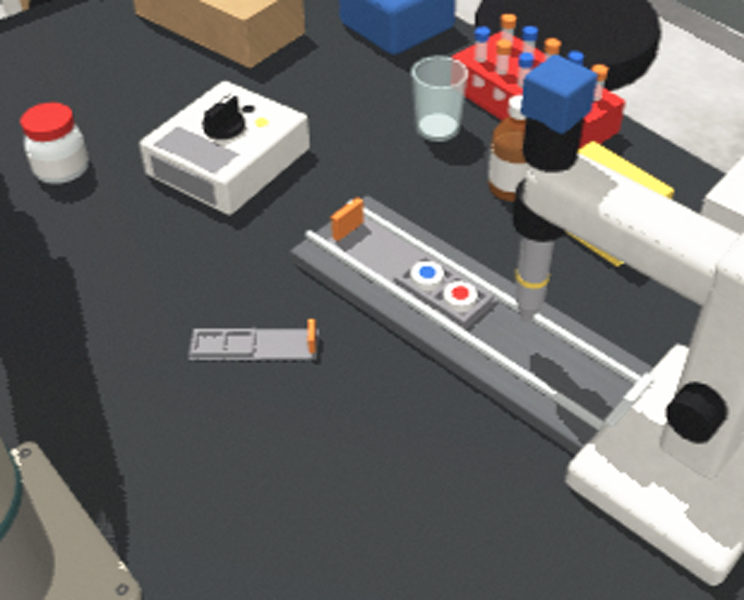

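```bash
python3 - <<'E'
from h import *
def blob(n,P,hsv,lo,hi,box,z):
    x0,y0,x1,y1=box
    m=cv2.inRange(hsv,lo,hi)>0; k=np.zeros_like(m);k[y0:y1,x0:x1]=1;m&=k
    m&=(P[...,2]>z[0])&(P[...,2]<z[1])
    print(n,m.sum(),P[m].mean(0).round(1),P[m].std(0).round(1)) if m.any() else print(n,'none')
    return P[m]
for c,sb in (('scene',lambda x,y:(165+x*.35,130+y*.35)),('side',lambda x,y:(110+x/2.4,110+y/2.4))):
    q=np.load(c+'0.npz');im,P=q['im'],q['P'];hsv=cv2.cvtColor(im,cv2.COLOR_RGB2HSV)
    print(c)
    B=(150,100,480,400)
    blob('red',P,hsv,(170,90,80),(180,255,255),(240,180,340,260) if c=='scene' else (250,180,340,260),(25,45))
    blob('red0',P,hsv,(0,90,80),(4,255,255),(240,180,340,260) if c=='scene' else (250,180,340,260),(30,45))
    blob('blue',P,hsv,(100,90,80),(130,255,255),(240,180,340,260) if c=='scene' else (250,180,340,260),(30,45))
    blob('tab',P,hsv,(5,120,80),(18,255,255),(240,180,340,260) if c=='scene' else (230,180,300,230),(25,75))
    for n,lo,hi in(('green',(45,80,60),(85,255,255)),('yellow',(22,80,80),(35,255,255))):
        blob(n,P,hsv,lo,hi,(300,250,390,340) if c=='scene' else (170,140,240,200),(45,65))
    blob('blackmark+knob low',P,hsv,(0,0,0),(180,255,70),(300,250,390,340) if c=='scene' else (165,140,240,200),(50,60))
    blob('knobtop',P,hsv,(0,0,0),(180,255,255),(300,250,390,340) if c=='scene' else (165,140,240,200),(80,100))
    # rails: bright, z 22..34
    w=(hsv[...,2]>150)&(hsv[...,1]<50)&(P[...,2]>22)&(P[...,2]<34)&(P[...,0]>400)&(P[...,0]<640)&(P[...,1]>-120)&(P[...,1]<140)
    X=P[w][:,:2]
    k,l,ce=cv2.kmeans(np.float32(X@np.array([[1],[0.]])+0),2,None,(3,50,.1),5,0) if 0 else (0,0,0)
    best=None
    for a in np.arange(-.9,.9,.005):
        n=np.array([np.cos(a),np.sin(a)]);h=np.histogram(X@n,bins=np.arange(300,760,3))[0]
        s=(h.astype(float)**2).sum()
        if best is None or s>best[0]:best=(s,a,h)
    a=best[1];h=best[2];i=np.argsort(h)[-5:];print('rails',len(X),a,300+3*i+1.5,h[i])
    # barrel
    m=(P[...,2]>55)&(P[...,2]<110)&(P[...,0]>490)&(P[...,0]<600)&(P[...,1]<-30)&(P[...,1]>-160)
    for z in range(55,110,10):
        g=m&(P[...,2]>z)&(P[...,2]<z+10)
        if g.any():print(z,g.sum(),P[g].mean(0).round(1),P[g].min(0).round(),P[g].max(0).round())
E
```

```text
scene
red none
red0 16 [523.8 -44.8  36.7] [3.9 4.4 2.4]
blue 12 [517.9   2.3  37.9] [3.6 3.1 1.6]
tab 95 [493.2 113.3  48.4] [39.6 28.3 11.9]
green 15 [508.9 376.8  56.3] [2.9 3.1 1.8]
yellow 24 [525.3 316.8  56.2] [4.  4.  2.2]
blackmark+knob low 7 [528.2 350.1  55.9] [2.5 2.1 1.8]
knobtop 100 [487.4 340.   90.4] [14.4  5.6  3. ]
rails 522 0.12500000000000078 [553.5 547.5 478.5 550.5 481.5] [52 53 62 66 70]
65 6 [ 539.  -120.1   70.3] [ 533. -125.   66.] [ 544. -117.   73.]
75 6 [ 538.3 -116.7   81.3] [ 530. -119.   78.] [ 543. -114.   85.]
85 13 [ 540.  -116.5   92.5] [ 525. -128.   87.] [ 550. -112.   95.]
95 17 [ 540.2 -115.8  101.4] [ 524. -129.   97.] [ 550. -111.  105.]
105 12 [ 537.8 -116.1  108.3] [ 521. -127.  107.] [ 551. -110.  109.]
side
red none
red0 31 [526.6 -46.8  35.5] [4.7 4.8 1.3]
blue 25 [520.5  -0.8  35.1] [4.3 4.3 1.3]
tab 141 [502.4 113.   45.1] [13.1  3.2 10.4]
green none
yellow 13 [527.  312.7  53.9] [3.8 4.1 1. ]
blackmark+knob low 17 [500.  328.3  56.3] [28.2 18.8  2.9]
knobtop 84 [487.  331.3  86.8] [15.   5.6  3. ]
rails 987 0.1300000000000009 [547.5 553.5 550.5 481.5 478.5] [ 57  57  84  88 109]
55 7 [ 532.9 -134.4   61.8] [ 529. -137.   56.] [ 537. -130.   65.]
65 13 [ 530.9 -135.4   71.2] [ 528. -140.   67.] [ 537. -127.   74.]
75 17 [ 530.  -136.8   80.3] [ 524. -142.   75.] [ 541. -129.   85.]
85 27 [ 529.5 -138.2   90.9] [ 522. -146.   86.] [ 543. -124.   95.]
95 36 [ 528.  -136.9   99.9] [ 522. -146.   95.] [ 545. -123.  105.]
105 18 [ 529.9 -137.9  107.1] [ 523. -145.  105.] [ 542. -121.  110.]
```

The larger tray is the one on the slide-way: red dot at (275,207) in crop a, blue at (302,234), tab at (373,302). The look-alike is the smaller tray at (470,213), lying on the bare bench. Green sits at (524,499), anticlockwise from black in world axes. I'll go above the knob first.

```bash
cat >> h.py <<'E'
def go(p,yaw=None):
    s=ctrl.read_state();T=T_tool(s);d=(T[:3,:3].T@(np.array(p)-T[:3,3]))/10
    y=s['tool_rot'][2];sp=0 if yaw is None else -np.degrees((yaw-y+np.pi)%(2*np.pi)-np.pi)
    print('pose',s['eef_pos'].round(1),s['tool_rot'].round(3),'row d cm',d.round(2),'spin',round(sp,1),'t',s['clock'])
E
python3 - <<'E'
from h import *
print(ctrl.finger_overhang,np.round(ctrl.calibration('wrist')['mount'],3).tolist())
go((487,336,200),0.31+np.pi)
E
```

```text
25.0 [[0.0, -0.953, -0.304, 77.128], [1.0, 0.0, 0.0, 1.003], [-0.0, -0.304, 0.953, -143.149], [0.0, 0.0, 0.0, 1.0]]
pose [244.6 602.2 230.6] [ 3.142 -0.     2.756] row d cm [-32.48 -15.55   3.06] spin -39.9 t 1.5
```

Emit:
play_rows([
  [0,-8,-4,1,-8],
  [0,-12,-6,1.5,-16],
  [0,-16,-8,2,-24],
  [0,-20,-10,2.5,-32],
  [0,-25,-12,3,-40],
  [0,-29,-14,3,-40],
  [0,-32.5,-15.5,3,-40],
  [0,-32.5,-15.5,3,-40],
  [0,-32.5,-15.5,3,-40],
  [0,-32.5,-15.5,3,-40],
])

```text
clock: 2.5
eef_pos: [486.3, 337.7, 200.7]
tool_rot: [3.14, -0.0, -2.828]
force: [-0.5, 0.4, -1.2]
width: 85.1
gripper_force: 0.0
```

```bash
python3 - <<'E'
from h import *
im,d,E,f,cx,cy=shot('wrist');P=cloud(d,E,f,cx,cy);save('w1.png',im)
np.savez('w1.npz',im=im,d=d,P=P)
hsv=cv2.cvtColor(im,cv2.COLOR_RGB2HSV)
m3=(abs(P[...,2]-55)<8)
def o(n,m): print(n,m.sum(),P[m].mean(0).round(1) if m.any() else '',np.argwhere(m).mean(0).round() if m.any() else '')
o('g',m3&(cv2.inRange(hsv,(45,80,60),(85,255,255))>0))
o('y',m3&(cv2.inRange(hsv,(20,80,80),(35,255,255))>0))
top=(abs(P[...,2]-91)<5)&(np.hypot(P[...,0]-487,P[...,1]-336)<45);o('bar',top)
if top.any():
    r=cv2.minAreaRect(np.float32(P[top][:,:2]));print(r)
go((487,336,97))
E
```

```text
g 182 [510.8 376.3  55.5] [231. 311.]
y 213 [527.2 315.7  55.6] [229. 251.]
bar 825 [485.5 337.   90.7] [208. 282.]
((486.4921875, 337.2310791015625), (49.9327392578125, 13.986364364624023), 15.240619659423828)
pose [485.7 338.5 200.7] [ 3.140e+00 -1.000e-03 -2.826e+00] row d cm [-0.05 -0.29 10.37] spin 0 t 2.55
```

View pics/w1.png

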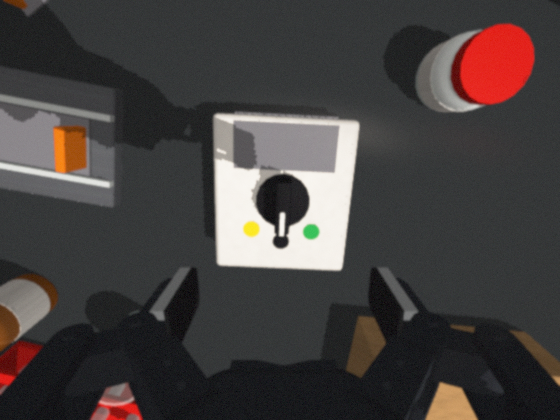

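The wrist view shows the knob at (282,200) with its pointer down at black (281,241), yellow at (251,229) and green at (311,231). The bar measures 50x14 mm at (486.5, 337.2), yaw 0.266, which matches the description. Descending to grip it.

Emit:
play_rows([
  [0,0,-0.15,3,3],
  [0,0,-0.15,6,3],
  [0,0,-0.15,8.5,3],
  [0,0,-0.15,10.3,3],
  [0,0,-0.15,10.3,3],
  [1,0,-0.15,10.3,3],
  [1,0,-0.15,10.3,3],
  [1,0,-0.15,10.3,3],
  [1,0,-0.15,10.3,3],
  [1,0,-0.15,10.3,3],
])

```text
clock: 3.55
eef_pos: [488.1, 335.0, 98.2]
tool_rot: [3.141, 0.001, -2.882]
force: [0.3, -0.7, 0.4]
width: 12.7
gripper_force: 0.0
```

Emit:
play_rows([
  [1,0,0,0,0],
  [1,0,0,0,0],
  [1,0,0,0,0],
])

```text
clock: 3.85
eef_pos: [487.8, 334.9, 97.6]
tool_rot: [3.142, -0.0, -2.882]
force: [0.2, 0.1, 0.2]
width: -0.2
gripper_force: 0.0
```

```bash
python3 - <<'E'
from h import *
s=ctrl.read_state();print(s['eef_pos'],s['tool_rot'],s['force'])
im,d,E,f,cx,cy=shot('wrist');P=cloud(d,E,f,cx,cy);save('w2.png',im)
im2,d2,E2,f2,a,b=shot('scene');P2=cloud(d2,E2,f2,a,b)
print(P[230:400:20,280].round())
big=cv2.resize(im2[230:345,270:400],(500,442),interpolation=cv2.INTER_CUBIC)
c=np.zeros((442,800,3),np.uint8);c[:,:500]=big;c[:225,500:]=cv2.resize(im,(300,225));save('c2.png',c)
E
```

```text
[487.83522916 334.85921636  97.59877833] [ 3.14157078e+00 -3.17390875e-05 -2.88173315e+00] [0.16184484 0.05706554 0.21961939]
[[469. 328.  92.]
 [481. 331.  92.]
 [479. 331. 119.]
 [479. 331. 135.]
 [488. 334. 136.]
 [497. 336. 136.]
 [629. 369.  -0.]
 [479. 332. 175.]
 [478. 332. 182.]]
```

View pics/c2.png

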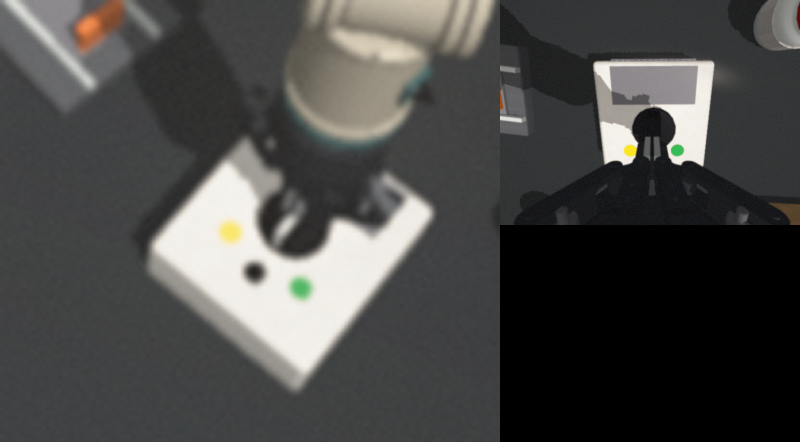

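```bash
python3 - <<'E'
from h import *
im,d,E,f,cx,cy=shot('wrist');P=cloud(d,E,f,cx,cy)
for r in range(190,330,6): print(r,P[r,280].round(),d[r,280].round(), im[r,280])
save('w3.png',cv2.resize(im[170:330,180:380],(750,600),interpolation=cv2.INTER_CUBIC))
E
```

```text
190 [456. 325.  55.] 190.0 [144 138 141]
196 [460. 326.  54.] 192.0 [167 160 154]
202 [463. 326.  59.] 188.0 [60 56 57]
208 [463. 327.  70.] 178.0 [20 19 19]
214 [464. 327.  81.] 168.0 [12 12 16]
220 [464. 327.  90.] 159.0 [21 20 21]
226 [467. 328.  91.] 159.0 [22 23 21]
232 [471. 329.  90.] 162.0 [25 22 24]
238 [474. 330.  90.] 163.0 [20 22 23]
244 [477. 331.  91.] 162.0 [20 21 26]
250 [481. 332.  90.] 165.0 [19 17 21]
256 [479. 331. 103.] 151.0 [71 71 70]
262 [479. 331. 110.] 145.0 [70 72 69]
268 [479. 331. 116.] 139.0 [68 70 70]
274 [479. 331. 122.] 133.0 [57 58 59]
280 [478. 331. 128.] 128.0 [57 56 59]
286 [479. 331. 131.] 125.0 [58 56 56]
292 [479. 331. 136.] 120.0 [69 69 69]
298 [482. 332. 136.] 122.0 [67 69 70]
304 [485. 333. 135.] 123.0 [26 27 29]
310 [488. 334. 135.] 124.0 [23 23 28]
316 [491. 334. 135.] 124.0 [21 18 23]
322 [493. 335. 136.] 125.0 [29 30 28]
328 [496. 336. 136.] 126.0 [32 32 33]
```

View pics/w3.png

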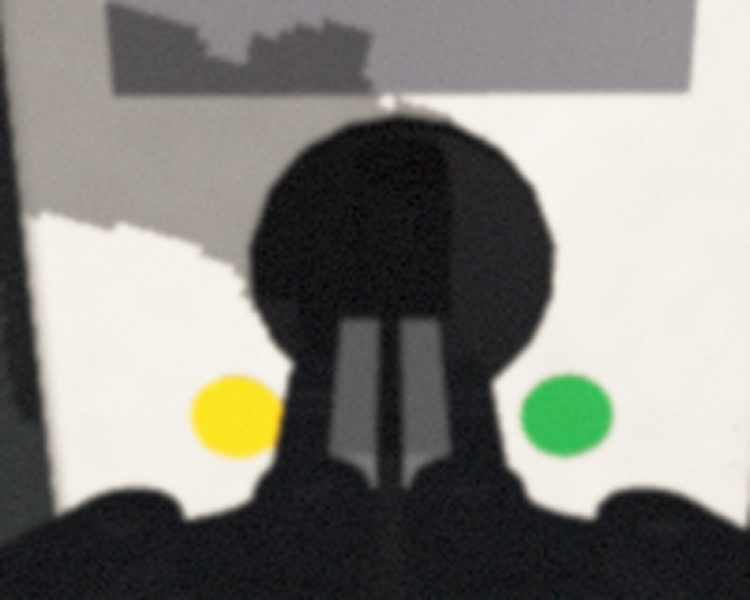

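The picture shows the shut fingertips above the bar: pads visible at z of about 98 and up, bar top at 91. So the tips end close to the TCP height, not 25 mm ahead of it. I'll open, recentre and go lower.

Emit:
play_rows([
  [0,0,0.2,-0.5,0],
  [0,0,0.2,-0.5,0],
  [0,0,0.2,-0.5,0],
  [0,0,0.2,-0.5,0],
  [0,0,0.2,-0.5,0],
  [0,0,0.2,-0.5,0],
  [0,0,0.2,0.5,0],
  [0,0,0.2,1.3,0],
  [0,0,0.2,2,0],
  [0,0,0.2,2,0],
])

```text
clock: 5.0
eef_pos: [486.4, 336.2, 76.0]
tool_rot: [-3.141, -0.003, -2.882]
force: [-0.1, -0.6, 0.4]
width: 85.4
gripper_force: 0.0
```

```bash
python3 - <<'E'
from h import *
im,d,E,f,cx,cy=shot('wrist');P=cloud(d,E,f,cx,cy);save('w4.png',im)
s=ctrl.read_state();T=np.linalg.inv(T_tool(s));Q=P@T[:3,:3].T+T[:3,3]
m=(d>0)&(abs(Q[...,1])>30)&(abs(Q[...,1])<62)&(abs(Q[...,0])<25)&(P[...,2]>60)
print(s['eef_pos'],s['width'],m.sum(),'finger max tool z',np.percentile(Q[m][:,2],[50,95,99,100]) if m.any() else '')
E
```

```text
[486.76964369 336.4888215   76.63126108] 85.61794124510979 20656 finger max tool z [-66.84092122 -25.18511866 -16.77303327 -11.80887908]
```

View pics/w4.png

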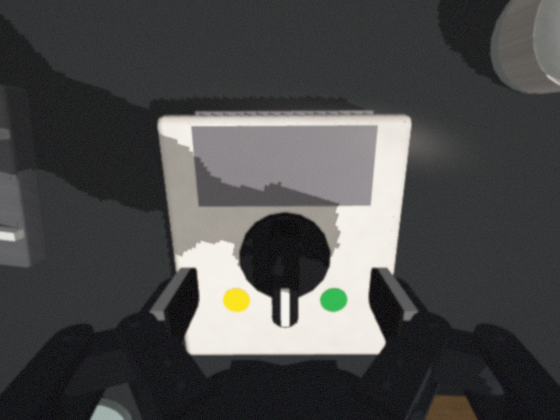

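The view shows the open fingers straddling the bar (pads at columns 196 and 372, bar at 285), with the open tips about 12 mm behind the TCP. I'll go 7 mm lower and close.

Emit:
play_rows([
  [0,0,0,0.6,0],
  [1,0,0,0.6,0],
  [1,0,0,0.6,0],
  [1,0,0,0.6,0],
  [1,0,0,0.6,0],
  [1,0,0,0.6,0],
  [1,0,0,0.6,0],
  [1,0,0,0.6,0],
  [1,0,0,0.6,0],
  [1,0,0,0.6,0],
])

```text
clock: 6.05
eef_pos: [487.4, 337.0, 72.0]
tool_rot: [3.141, 0.0, -2.882]
force: [-0.5, 0.2, 5.6]
width: 12.9
gripper_force: 59.3
```

Emit:
play_rows([
  [1,0,0,0,-6],
  [1,0,0,0,-12],
  [1,0,0,0,-18],
  [1,0,0,0,-24],
  [1,0,0,0,-30],
  [1,0,0,0,-36],
  [1,0,0,0,-42],
  [1,0,0,0,-43],
  [1,0,0,0,-43],
  [1,0,0,0,-43],
])

```text
clock: 7.05
eef_pos: [486.7, 338.1, 72.0]
tool_rot: [3.14, 0.001, -2.13]
force: [-1.9, 1.2, 5.7]
width: 12.8
gripper_force: 59.4
```

Emit:
play_rows([
  [0,0,0,0,0],
  [0,0,0,0,0],
  [0,0,0,0,0],
  [0,0,0,0,0],
  [0,0,0,0,0],
  [0,0,0,0,0],
  [0,0,0,-3,0],
  [0,0,0,-6,0],
  [0,0,0,-10,0],
  [0,0,0,-13,0],
])

```text
clock: 8.05
eef_pos: [487.6, 337.2, 203.8]
tool_rot: [-3.141, 0.002, -2.131]
force: [0.7, 0.6, 0.4]
width: 85.2
gripper_force: 0.0
```

```bash
python3 - <<'E'
from h import *
im,d,E,f,cx,cy=shot('wrist');P=cloud(d,E,f,cx,cy);save('w5.png',im)
hsv=cv2.cvtColor(im,cv2.COLOR_RGB2HSV)
top=(abs(P[...,2]-91)<5)&(np.hypot(P[...,0]-487,P[...,1]-336)<45)
r=cv2.minAreaRect(np.float32(P[top][:,:2]));print(top.sum(),r)
g=(abs(P[...,2]-55)<8)&(cv2.inRange(hsv,(45,80,60),(85,255,255))>0);p=P[g].mean(0);print(p)
print('green angle deg',np.degrees(np.arctan2(p[1]-r[0][1],p[0]-r[0][0])))
n=np.array([np.cos(.127),np.sin(.127)]);dd=np.array([-n[1],n[0]])
# improved rail/tab frame
print('tab now',515.5*n+53*dd)
go((*(515.5*n+53*dd),200),.127+np.pi)
E
```

```text
795 ((486.4599914550781, 337.34356689453125), (49.923030853271484, 13.139949798583984), 57.664024353027344)
[511.01807196 376.61411422  55.56604439]
green angle deg 57.97994291645287
tab now [504.6354144  117.86580731]
pose [489.7 339.2 208.4] [-3.138  0.009 -2.131] row d cm [ 17.96 -13.03   0.73] spin 50.6 t 8.1
```

The selector is in at green: bar at 57.7° against the mark at 58.0°. Next, above the tab.

Emit:
play_rows([
  [0,4,-3,0,8],
  [0,7,-5,0,16],
  [0,10,-7,0,24],
  [0,13,-9,0,32],
  [0,16,-11.5,0,40],
  [0,18,-13,0,48],
  [0,18,-13,0,50.6],
  [0,18,-13,0,50.6],
  [0,18,-13,0,50.6],
  [0,18,-13,0,50.6],
])

```text
clock: 9.1
eef_pos: [501.6, 116.2, 201.5]
tool_rot: [3.141, -0.0, -3.012]
force: [0.4, -0.6, 0.8]
width: 85.5
gripper_force: 0.0
```

```bash
python3 - <<'E'
from h import *
im,d,E,f,cx,cy=shot('wrist');P=cloud(d,E,f,cx,cy);save('w6.png',im)
hsv=cv2.cvtColor(im,cv2.COLOR_RGB2HSV)
m=(abs(P[...,2]-59)<4)&(cv2.inRange(hsv,(4,120,60),(20,255,255))>0)&(np.hypot(P[...,0]-505,P[...,1]-117)<60)
r=cv2.minAreaRect(np.float32(P[m][:,:2]));print(m.sum(),P[m].mean(0),r)
for n,lo,hi in(('red',(0,110,80),(4,255,255)),('blue',(105,110,80),(130,255,255))):
    g=(abs(P[...,2]-37)<6)&(cv2.inRange(hsv,lo,hi)>0)
    if g.any():print(n,g.sum(),P[g].mean(0))
c=r[0]; go((c[0],c[1],60),.127+np.pi)
E
```

```text
400 [504.03171631 119.199683    58.58134903] ((504.8891296386719, 119.48223876953125), (42.90406799316406, 9.266148567199707), 7.337752342224121)
red 223 [526.58339154 -44.43164996  37.13465292]
blue 215 [520.54754163   1.27179381  37.15650177]
pose [501.6 116.1 201.5] [ 3.141 -0.    -3.012] row d cm [-0.37  0.28 14.15] spin 0.1 t 9.15
```

View pics/w6.png

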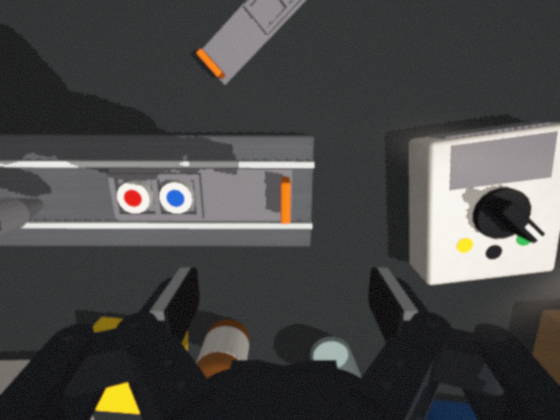

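The wrist view shows the tab at (286,200), red at (133,198) in the outer pocket, blue at (176,198), and the small decoy tray away at (250,40). Descending to pinch the tab.

Emit:
play_rows([
  [0,-0.3,0.3,4,0],
  [0,-0.3,0.3,8,0],
  [0,-0.3,0.3,12,0],
  [0,-0.3,0.3,15,0],
  [0,-0.3,0.3,16.2,0],
  [0,-0.3,0.3,16.2,0],
])

```text
clock: 9.75
eef_pos: [503.3, 118.9, 38.3]
tool_rot: [-3.141, -0.003, -3.013]
force: [-0.1, 0.8, 0.6]
width: 85.6
gripper_force: 0.0
```

Emit:
play_rows([
  [1,0,0,0,0],
  [1,0,0,0,0],
  [1,0,0,0,0],
  [1,0,0,0,0],
  [1,0,0,0,0],
  [1,0,0,0,0],
  [1,0,0,0,0],
  [1,0,0,0,0],
  [1,0,0,0,0],
])

```text
clock: 10.65
eef_pos: [504.7, 118.5, 40.3]
tool_rot: [-3.141, 0.001, -3.014]
force: [-0.5, -0.8, 5.7]
width: 8.7
gripper_force: 60.3
```

```bash
python3 - <<'E'
from h import *
im,d,E,f,cx,cy=shot('wrist');P=cloud(d,E,f,cx,cy);hsv=cv2.cvtColor(im,cv2.COLOR_RGB2HSV)
n=np.array([np.cos(.127),np.sin(.127)]);dd=np.array([-n[1],n[0]])
g=(abs(P[...,2]-37)<8)&(cv2.inRange(hsv,(0,110,80),(4,255,255))>0)
if g.any():p=P[g].mean(0);print('red',p,g.sum(),p[:2]@n,p[:2]@dd)
go((500,100,40),.127+np.pi);s=ctrl.read_state();print(s['width'],s['gripper_force'],s['force'])
# objective from barrel: circle fits in horizontal slices, all cams at hand
from scipy.optimize import least_squares
S=[np.load(c+'0.npz')['P'] for c in('scene','side')]+[np.load('w1.npz')['P']]
for nm,PP in zip(('scene','side','w'),S):
  for z0,z1 in((90,120),(120,150)):
    m=(PP[...,2]>z0)&(PP[...,2]<z1)&(np.hypot(PP[...,0]-536,PP[...,1]+128)<30);X=PP[m][:,:2]
    if len(X)>20:
        r=least_squares(lambda q:np.hypot(*(X-q).T)-15,[536,-128],loss='soft_l1').x
        print(nm,z0,len(X),r,'n',r@n,'d',r@dd)
E
```

```text
red [527.64822592 -36.24623687  37.16587897] 63 518.807815398268 -102.78565406826073
pose [504.7 118.5  40.3] [-3.141e+00  1.000e-03 -3.014e+00] row d cm [ 0.7  -1.78  0.03] spin 0.0 t 10.7
8.530432590062686 60.26345729827881 [-0.65525393 -0.08883968  6.13155901]
scene 90 54 [ 535.28010307 -126.76743969] n 514.9129139726065 d -193.54447430852542
scene 120 58 [ 535.20825871 -126.70527443] n 514.8495220018206 d -193.4737099814084
side 90 110 [ 538.05288285 -130.30382173] n 517.2154485268173 d -197.403572683666
side 120 127 [ 538.15124766 -130.26353275] n 517.3181240962293 d -197.3760669544564
```

Gripped. Both cameras agree that the red dot has to travel about 83.5 mm.

Emit:
play_rows([
  [1,0,-0.5,0,0],
  [1,0,-1.5,0,0],
  [1,0,-2.5,0,0],
  [1,0,-3.5,0,0],
  [1,0,-4.5,0,0],
  [1,0,-5.5,0,0],
  [1,0,-6.5,0,0],
  [1,0,-7.5,0,0],
  [1,0,-8.1,0,0],
  [1,0,-8.35,0,0],
])

```text
clock: 11.7
eef_pos: [515.8, 37.9, 40.3]
tool_rot: [3.139, 0.003, -3.013]
force: [0.2, 5.8, 5.0]
width: 8.6
gripper_force: 60.2
```

Emit:
play_rows([
  [1,0,0,0,0],
  [1,0,0,0,0],
  [1,0,0,0,0],
])

```text
clock: 12.0
eef_pos: [515.9, 37.6, 40.4]
tool_rot: [3.14, 0.003, -3.013]
force: [0.2, 4.1, 4.8]
width: 8.7
gripper_force: 60.2
```

```bash
python3 - <<'E'
from h import *
n=np.array([np.cos(.127),np.sin(.127)]);dd=np.array([-n[1],n[0]])
go((504.7,118.5,40));ims=[]
for c in('scene','side'):
    im,d,E,f,cx,cy=shot(c);P=cloud(d,E,f,cx,cy);hsv=cv2.cvtColor(im,cv2.COLOR_RGB2HSV)
    near=np.hypot(P[...,0]-534,P[...,1]+110)<90
    for nm,lo,hi in(('red',(0,90,80),(4,255,255)),('blue',(105,90,80),(130,255,255))):
        g=(abs(P[...,2]-37)<8)&(cv2.inRange(hsv,lo,hi)>0)&near
        if g.any():
            p=P[g].mean(0);print(c,nm,g.sum(),p.round(1),p[:2]@n,p[:2]@dd)
    x,y=(225,150) if c=='scene' else (260,190)
    ims.append(cv2.resize(im[y:y+75,x:x+75],(400,400),interpolation=cv2.INTER_CUBIC))
save('o.png',np.hstack(ims))
E
```

```text
pose [515.9  37.6  40.4] [ 3.140e+00  3.000e-03 -3.013e+00] row d cm [0.07 8.17 0.05] spin 0 t 12.0
scene red 16 [ 534.9 -125.8   37.4] 514.6357919379194 -192.49744288787383
scene blue 10 [529.4 -79.1  36.2] 515.1149991621378 -145.51400867454345
side red 36 [ 537.7 -127.2   35.5] 517.25592442012 -194.26978359443757
side blue 33 [531.7 -81.3  35.3] 517.0818318976485 -147.96634468184362
```

View pics/o.png

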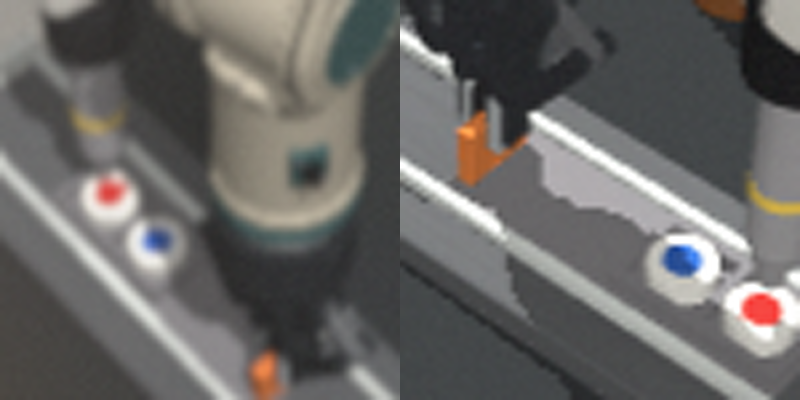

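The view shows the red dish directly below the tip, still about 2 mm short. I'll nudge 2 mm and release.

Emit:
play_rows([
  [1,0,-0.1,0,0],
  [1,0,-0.25,0,0],
  [1,0,-0.25,0,0],
  [0,0,-0.25,0,0],
  [0,0,-0.25,0,0],
  [0,0,-0.25,0,0],
  [0,0,-0.25,0,0],
  [0,0,-0.25,0,0],
  [0,0,-0.25,0,0],
  [0,0,-0.25,0,0],
])

```text
clock: 13.1
eef_pos: [515.3, 33.3, 39.6]
tool_rot: [-3.142, -0.0, -3.014]
force: [-0.7, 0.2, -0.4]
width: 85.5
gripper_force: 0.0
```

Emit:
play_rows([
  [0,0,0,-2,0],
  [0,0,0,-5,0],
  [0,0,0,-8,0],
  [0,0,0,-12,0],
  [0,0,0,-14,0],
  [0,0,0,-14,0],
  [0,0,0,-14,0],
])

```text
clock: 13.8
eef_pos: [515.1, 33.2, 179.6]
tool_rot: [-3.141, 0.0, -3.014]
force: [0.2, 0.1, -0.6]
width: 85.2
gripper_force: 0.0
```

```bash
python3 - <<'E'
from h import *
n=np.array([np.cos(.127),np.sin(.127)]);dd=np.array([-n[1],n[0]])
for c in('scene','side','wrist'):
    im,d,E,f,cx,cy=shot(c);P=cloud(d,E,f,cx,cy);hsv=cv2.cvtColor(im,cv2.COLOR_RGB2HSV)
    near=np.hypot(P[...,0]-534,P[...,1]+110)<90
    for nm,lo,hi in(('red',(0,90,80),(4,255,255)),('blue',(105,90,80),(130,255,255))):
        g=(abs(P[...,2]-37)<8)&(cv2.inRange(hsv,lo,hi)>0)&near
        if g.any():
            p=P[g].mean(0);print(c,nm,g.sum(),p.round(1),p[:2]@n,p[:2]@dd)
m=(abs(P[...,2]-59)<4)&(cv2.inRange(hsv,(4,120,60),(20,255,255))>0)&(np.hypot(P[...,0]-515,P[...,1]-36)<60)
r=cv2.minAreaRect(np.float32(P[m][:,:2]));print('tab',r,np.array(r[0])@dd)
top=(abs(P[...,2]-91)<5)&(np.hypot(P[...,0]-487,P[...,1]-337)<45)
if top.any():print('knob',cv2.minAreaRect(np.float32(P[top][:,:2])))
E
```

```text
scene red 15 [ 535.2 -127.3   37.2] 514.811546442098 -194.05407552792738
scene blue 12 [530.2 -80.1  37.9] 515.7776981370035 -146.6287470219272
side red 34 [ 538.4 -128.8   35.3] 517.7015161176023 -195.9845502499175
side blue 30 [531.8 -83.9  35.7] 516.9282346571014 -150.60336260287232
wrist red 250 [ 538.1 -127.1   37.1] 517.6667791360205 -194.21310294749804
wrist blue 16 [533.2 -79.2  37.2] 518.8480152808928 -146.0730889577033
tab ((515.169677734375, 36.17964553833008), (40.38289260864258, 9.497490882873535), 7.772378921508789) -29.36254664555198
```

```bash
python3 -c "
from cell import ctrl
print(ctrl.finish_job())"
```

```text
the job is handed in; nothing more can be done
None
```

The job is handed in: the red dot measured within about 2 mm of the objective's axis, and the selector had clicked in at the green mark (bar within 0.5° of it). The arm was clear of everything; the hand-in call returned no verdict.

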